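# Fetch a model from behind its paint jar

## Task

Take the jar that stands in front of the red model off its white ring and stand it on the cork mat. Draw the red model straight out from under the rack's low roof and set it down flat in the middle of the wooden turntable, and after that stand the jar back upright in the middle of the ring it came from. Keep both upright and set them down rather than dropping them; leave the green model and the other jar where they are.

Things in the scene. Friction and masses are not known exactly. Their poses are not given: they have to be found in the camera images.
- rack_origin (a point): Fixed plywood drying rack with two bays side by side; this point is on the bench under it, midway between the bays. x points from the open front to the back wall, y to the left bay, z up. Base board 6 mm thick: x -165 to +100, y -125 to +125 mm. Below the roof are walls 12 mm thick at y -119, 0, +119 mm (x +25 to +100) and a back wall (x +88 to +100); bays are 107 mm wide.
- roof_edge (a point): Middle of the front edge of the rack's low roof, on its upper face, 67 mm above the bench (rack x +40, y 0). The roof is 12 mm thick (underside 55 mm above the bench), 250 mm wide, and runs 60 mm back from here, over the rear of both bays only. Axes as the rack.
- bay_left (a point): Centre of the left bay's model place, on the base board's top, 6 mm above the bench (rack x 0, y +59.5 mm). A model stored there stands within a few mm of it, its board along the rack's x. Axes as the rack.
- bay_right (a point): The same for the right bay (rack x 0, y -59.5 mm).
- ring_left (a point): Centre of the white painted ring (68 mm across, flat) in front of the left bay, on the base board's top, 6 mm above the bench (rack x -112, y +59.5 mm). The left jar's place. Axes as the rack.
- ring_right (a point): The same for the right bay (rack x -112, y -59.5 mm). The right jar's place.
- red_model_centre (a point): Dark red model: ply board 150 x 84 x 12 mm with a low pleated brim, a dome up to 42 mm and an upright fin. Point: its centre, 42.5 mm above the underside (height 85 mm), above the centre of mass. x along the 150 mm side, z up. In the left or right bay, its board's rear 35 mm under the roof, front about 10 mm behind the jar: it must slide 40 mm to rack -x before it can be lifted. 0.2-0.42 kg.
- red_fin (a point): Centre of the free upper part of the red model's fin, 65 mm above the model's underside, straight above its centre. The fin is 50 mm long (x), 20 mm thick (y), free to grip across its thickness from 45 to 85 mm above the underside. Axes as the model.
- green_model_centre (a point): A model of the same shape and size in green, in the other bay. It stays. Point and axes as for the red model.
- jar_left_centre (a point): White round paint jar with a yellow cap, 54 mm diameter, 100 mm high, closed; stands on the left ring at the start. This point is on its axis 50 mm above its underside, z up. 0.17 to 0.33 kg. Its straight side can be gripped up to about 65 mm above the underside; the cap is a little narrower.
- jar_right_centre (a point): The same jar with a black cap; stands on the right ring at the start. Point as for the left jar.
- mat_top (a point): Middle of the top of a square cork mat, 120 x 120 x 3 mm, lying fixed on the bench: the place for the jar meanwhile. The point is 3 mm above the bench.
- turntable_top (a point): Middle of the top of the round wooden turntable, 240 mm diameter, top 24 mm above the bench. It is fixed and does not turn. Any direction of the model on it is fine.

How it is judged:
On the way, in this order (a step that is already met when the one before it is completed fails the run):
1. the jar in front of the red model stands upright on the cork mat, released, the red model still in its bay (((horizontal distance between red_model_centre and bay_left below 0.03 m and (horizontal distance between jar_left_centre and mat_top below 0.05 m and height (world z) of jar_left_centre below 0.063 m and angle between jar_left_centre's own z axis and vertical below 0.1 rad and contact force between the fingers and jar_left below 0.1 N)) or (horizontal distance between red_model_centre and bay_right below 0.03 m and (horizontal distance between jar_right_centre and mat_top below 0.05 m and height (world z) of jar_right_centre below 0.063 m and angle between jar_right_centre's own z axis and vertical below 0.1 rad and contact force between the fingers and jar_right below 0.1 N)))), for 0.2 s.
2. the red model stands flat in the middle of the turntable, released, while the jar is still off its ring (horizontal distance between red_model_centre and turntable_top below 0.03 m and z of red_model_centre in the frame of turntable_top between 0.035 and 0.05 m and angle between red_model_centre's own z axis and vertical below 0.08 rad and contact force between the fingers and red_model below 0.1 N and (horizontal distance between jar_left_centre and ring_left above 0.05 m or horizontal distance between jar_right_centre and ring_right above 0.05 m)), for 0.2 s.
3. the jar stands upright on its ring again (horizontal distance between jar_left_centre and ring_left below 0.015 m and height (world z) of each of jar_left_centre, jar_right_centre below 0.066 m and angle between each of jar_left_centre, jar_right_centre's own z axis and vertical below 0.1 rad and horizontal distance between jar_right_centre and ring_right below 0.015 m), for 0.2 s.
At the end, for the whole second after the job is handed in: The red model stands flat and at rest on the turntable, its centre within 30 mm of the turntable's middle; both jars stand upright and at rest on their own rings (axis within 15 mm of the ring's centre); the green model is within 15 mm of where it started. Nothing is held (all of step 3 and horizontal distance between red_model_centre and turntable_top below 0.03 m and z of red_model_centre in the frame of turntable_top between 0.035 and 0.05 m and angle between red_model_centre's own z axis and vertical below 0.08 rad and contact force between the fingers and red_model below 0.1 N and distance of green_model_centre from where it was at the start of the episode below 0.015 m and linear speed of each of red_model, jar_left, jar_right below 0.02 m/s); the robot touches nothing.
It fails at once if the green model was disturbed (moved over 15 mm) (distance of green_model_centre from where it was at the start of the episode above 0.015 m).
It fails at once if the jar in front of the green model was moved (over 15 mm) while the red model was in its bay ((horizontal distance between red_model_centre and bay_left below 0.03 m and distance of jar_right_centre from where it was at the start of the episode above 0.015 m) or (horizontal distance between red_model_centre and bay_right below 0.03 m and distance of jar_left_centre from where it was at the start of the episode above 0.015 m)).
It fails at once if the red model or a jar was tipped (over 0.45 rad) (angle between any of red_model_centre, jar_left_centre, jar_right_centre's own z axis and vertical above 0.45 rad).
It fails at once if the red model was dropped (let go more than about 30 mm above the turntable) (height (world z) of red_model_centre above 0.097 m and contact force between the fingers and red_model below 0.05 N).
It fails at once if a jar was dropped (let go more than about 30 mm up) ((height (world z) of jar_left_centre above 0.086 m and contact force between the fingers and jar_left below 0.05 N) or (height (world z) of jar_right_centre above 0.086 m and contact force between the fingers and jar_right below 0.05 N)).
It also fails if it takes over 66 s, if anything falls off the work surface, if the arm or the gripper's body presses on something with over 40 N, if the wrist force passes 120 N, or if a joint passes its speed limit or range.

## Robot

A 7-joint arm with a two-finger parallel gripper is mounted at the origin on the work surface. World frame = base frame: x ahead of the robot, y to its left, z up, the work surface at z = 0. Lengths are in m, angles in rad, forces in N, time in s.
With the tool pointing down it reaches from about 0.425 to 0.825 m from the base axis. Payload 3.6 kg.
Tool frame: the origin (TCP) lies at the very end of the fingers, on their centre line; the grasp point (between the pads) lies 19 mm behind it (manip.hold_point_z is the distance from the TCP to the grasp point, in m); z points along the fingers, y is the direction in which the jaws open and shut (so a half turn about z gives the same grasp; the last joint's range is limited). The gripper opens to 85 mm and grips with 20 to 120 N. Pads are 22 mm wide; open, the fingers measure 114 mm over their backs; the gripper's body (76 mm by 85 mm) begins 54 mm behind the grasp point. The pads swing forward as they close: fully open they stand 13 mm farther back than shut.
Start: joints at [-1.157, 0.615, -0.013, 1.423, 0.008, 1.103, -0.04], TCP at [0.277, 0.588, 0.231] pointing down, gripper open.
Joint ranges: [-3.12, 3.12], [-0.3, 2.06], [-1.34, 1.32], [0.26, 2.42], [-1.36, 4.5], [0.01, 1.98], [-2.84, 2.84]. Speed limits (rad/s): [2.79, 2.79, 3.14, 3.14, 3.14, 3.14, 3.14].

## Interface

Orientations are given as a unit quaternion [w, x, y, z].
In Python, from plant import manip, snapshot, calibration gives the robot as it stands. The module is installed in compiled form; this text tells all that it offers.
- The arm moves only by the tool servo_tool, never from a script. Its argument "plan" is a list of rows, each a list of 6 numbers: the shift along the tool's x, y, z scaled (see below), then the turn, a rotation vector about the tool's x, y, z scaled (see below). In form: [[tx, ty, tz, wx, wy, wz], ...]. A call has 1 to 20 rows; each row is the pose to reach, as a shift and turn from the pose commanded when the call began, along the tool's axes at that moment; what a row does not reach only later rows make up. The controller multiplies each number of a shift by 0.2 m and each number of a turn by 90 degrees. A row lasts 1/12 s, in which the tool goes at most 41.7 mm and 7.16 degrees, less where a joint would pass 70% of its speed; a pose out of reach is approached as far as the arm can. A call with a number of a shift or a turn outside -1 to 1 is refused whole. A call with a gripper value outside its range is refused whole. "fingers" is the closure, from 0 (fully open) to 1 (shut), set as the call begins (left out, the last holds). The fingers move at their own pace and stop on an object; "grip_force" is the grip in N (left out, the last holds). Time passes only in rows, so rows that repeat a pose let the fingers close. It gives the time, the measured TCP pose, the force and the opening at its end, in the units of the state.
- manip.sense(): the state, without advancing time (a new reading comes with each control period).
- snapshot(name): name is "scene" or "top" or "wrist"; returns the picture (384x512x3 uint8, blue, green, red); there is no depth.
- calibration(name): a dict with "fx", "fy", "cx", "cy" (pixels), "rvec" (rotation vector, rad) and "tvec" (3), from world to camera coordinates, as OpenCV has them; the wrist camera has in their place "mount" (4x4, takes a point from camera to tool coordinates, whose origin is the TCP and whose axes are the flange's). Camera axes: x right, y down, z forward; pixel columns grow to the right and rows downward; lengths in m; the calibration is good to about 2 mm. A picture is of the moment at which its call begins: read the wrist's pose just before it. calibration takes no time and is no camera call.
- manip.job_done(): hands the job in, once; it reports no verdict.
The state is a dict: "time": time; "qpos": joint angles; "qvel": joint speeds; "joint_torque": joint torques, N m; "eef_pos": TCP position; "tool_rot": TCP orientation; "force": force on the tool from outside, world axes, zero at the start; "ft_torque": the same for the moment, N m; "opening": finger opening in m.
Only numpy, scipy, OpenCV 4.12 (cv2) and the standard library are available. Lean on these libraries where they do the work, as an engineer would, in place of code of your own. Each camera call takes 0.05 s, during which the arm holds its last target. There are 200 camera calls.

## Working session

There is one attempt and no reset: what is moved stays moved. The work goes in short steps, Python scripts to look and compute and a tool call to move; the robot and the scene stay as the last step left them, time stands still between calls to the robot, and variables do not carry over. Pictures are saved under pics/ and viewed, about 8 in all and at most 12, crops included, and the job is handed in when it is done.

Besides the shell and the picture viewer there is one more tool, called after "Emit:" as name([rows], argument=value, ...), one row to a line, values as JSON. servo_tool: Moves the arm, as the interface text tells. Shifts and turns lie within -1 to 1; 1 stands for 0.2 m of shift or 90 degrees of turn. Its arguments: {"type":"object","properties":{"plan":{"type":"array","items":{"type":"array","items":{"type":"number"}}},"fingers":{"type":"number"},"grip_force":{"type":"number"}},"required":["plan"]}

```bash
mkdir -p pics; python3 - <<'E'
from plant import manip,snapshot,calibration
import cv2
print(manip.sense())
print(manip.hold_point_z)
for n in("scene","top","wrist"):
    print(n,calibration(n))
for n in("scene","top"):
    cv2.imwrite(f"pics/{n}0.png",snapshot(n))
E
```

```text
{'time': 0.0, 'qpos': array([-1.15647201,  0.61589437, -0.01261327,  1.42492904,  0.00804491,
        1.10338298, -0.04039833]), 'qvel': array([-5.24236159e-04, -2.52096367e-05,  5.33280026e-04, -8.72735852e-04,
        7.00674826e-04, -4.44011180e-04,  8.99739322e-05]), 'joint_torque': array([ 5.92356137e-04, -4.69219244e+01,  2.59682424e-01, -1.71031684e+01,
        1.00013296e-02,  9.70357039e-03,  2.05582452e-06]), 'eef_pos': array([0.27699514, 0.5871702 , 0.23014427]), 'tool_rot': array([-2.85353860e-04,  2.18611651e-01,  9.75811099e-01, -1.25049236e-03]), 'force': array([ 0.53561518,  0.36919442, -0.82129434]), 'ft_torque': array([-0.04159912,  0.01425759, -0.01156083]), 'opening': 0.08553465095397689}
0.0187
scene {'fx': 405.9440928526741, 'fy': 405.9440928526741, 'cx': 260.30921644703324, 'cy': 192.4605929660303, 'rvec': array([ 2.41560879,  0.94354323, -0.29050844]), 'tvec': array([-0.43281716, -0.25480103,  1.42145895])}
top {'fx': 398.0017843440348, 'fy': 398.0017843440348, 'cx': 260.3298538990716, 'cy': 186.96374719122656, 'rvec': array([ 2.14857584, -2.1052931 ,  0.21855226]), 'tvec': array([0.02864904, 0.59250922, 0.96699537])}
wrist {'fx': 341.4591317634738, 'fy': 341.4591317634738, 'cx': 258.63176783339065, 'cy': 193.93444000523198, 'mount': array([[ 7.16788663e-04, -9.55520098e-01, -2.94925124e-01,
         7.46246533e-02],
       [ 9.99999713e-01,  7.57836601e-04, -2.48864719e-05,
        -7.68320337e-04],
       [ 2.47284578e-04, -2.94925022e-01,  9.55520366e-01,
        -1.42541583e-01],
       [ 0.00000000e+00,  0.00000000e+00,  0.00000000e+00,
         1.00000000e+00]])}
```

View pics/top0.png

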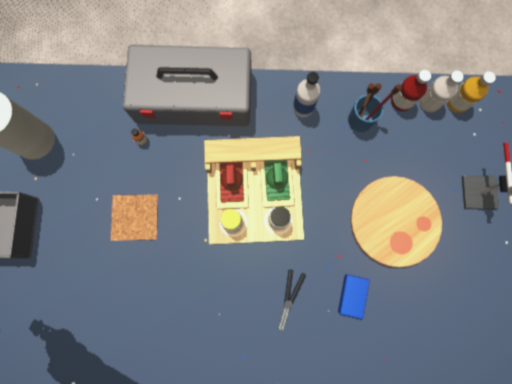

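View pics/scene0.png

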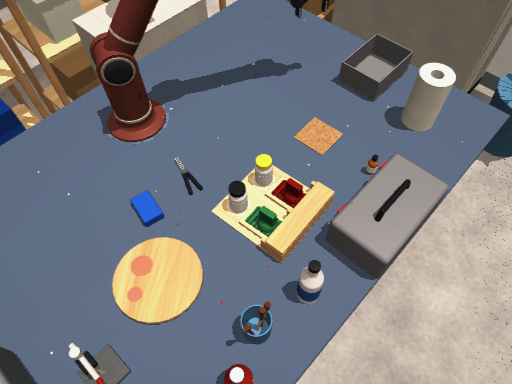

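The top view shows the red model in the left bay behind the yellow-capped jar (232,220). The mat is at about (134,217) and the turntable at about (397,221). Next I back-project these points and zoom in.

```bash
cat > h.py <<'E'
import numpy as np,cv2
from plant import manip,snapshot,calibration
from scipy.spatial.transform import Rotation as R
def cam(n,s=None):
    c=calibration(n); K=np.array([[c['fx'],0,c['cx']],[0,c['fy'],c['cy']],[0,0,1]])
    if n!='wrist': return K,cv2.Rodrigues(c['rvec'])[0],np.array(c['tvec'])
    T=np.eye(4); q=s['tool_rot']; T[:3,:3]=R.from_quat([q[1],q[2],q[3],q[0]]).as_matrix(); T[:3,3]=s['eef_pos']
    W=np.linalg.inv(T@c['mount']); return K,W[:3,:3],W[:3,3]
def back(C,uv,z):
    K,Rm,t=C; d=Rm.T@np.linalg.inv(K)@np.array([uv[0],uv[1],1]); o=-Rm.T@t
    return o+d*(z-o[2])/d[2]
def proj(C,P):
    K,Rm,t=C; p=(np.atleast_2d(P)@Rm.T+t)@K.T; return p[:,:2]/p[:,2:]
E
python3 - <<'E'
from h import *
C=cam('top'); im=cv2.imread('pics/top0.png')
hsv=cv2.cvtColor(im,cv2.COLOR_BGR2HSV)
def blob(m,box):
    x0,y0,x1,y1=box; k=np.zeros_like(m); k[y0:y1,x0:x1]=m[y0:y1,x0:x1]
    n,l,s,c=cv2.connectedComponentsWithStats(k); i=1+np.argmax(s[1:,4]); return s[i],c[i],(l==i).astype('u1')
w=((hsv[...,0]<32)&(hsv[...,1]>60)&(hsv[...,2]>90)).astype('u1')
for nm,box,z in(('mat',(100,180,170,255),.003),('tt',(340,165,455,280),.024)):
    s,c,m=blob(w,box); h=cv2.findContours(m,0,1)[0][0]
    if nm=='tt': e=cv2.fitEllipse(cv2.convexHull(h)); print(e); c=e[0]
    else:
        r=cv2.minAreaRect(h); print(r); c=r[0]
    print(nm,s,c,back(C,c,z))
for nm,uv in(('BL',(208.5,243.5)),('BR',(303,241))): print(nm,back(C,uv,.006))
big=cv2.resize(im[125:255,195:315],None,fx=5,fy=4.6,interpolation=cv2.INTER_CUBIC)
big=cv2.resize(im[125:255,195:315],None,fx=4.6,fy=4.6,interpolation=cv2.INTER_CUBIC)
cv2.imwrite('pics/c1.png',big)
E
```

```text
((133.5, 217.0), (47.0, 46.0), -0.0)
mat [ 110  194   48   47 2070] (133.5, 217.0) [0.51355634 0.37546174 0.003     ]
((395.9547424316406, 221.48426818847656), (88.32139587402344, 93.88150787353516), 135.38185119628906)
tt [ 351  176   91   92 6525] (395.9547424316406, 221.48426818847656) [ 0.51361257 -0.31742229  0.024     ]
BL [0.44757197 0.17322645 0.006     ]
BR [ 0.45898588 -0.07511715  0.006     ]
```

View pics/c1.png

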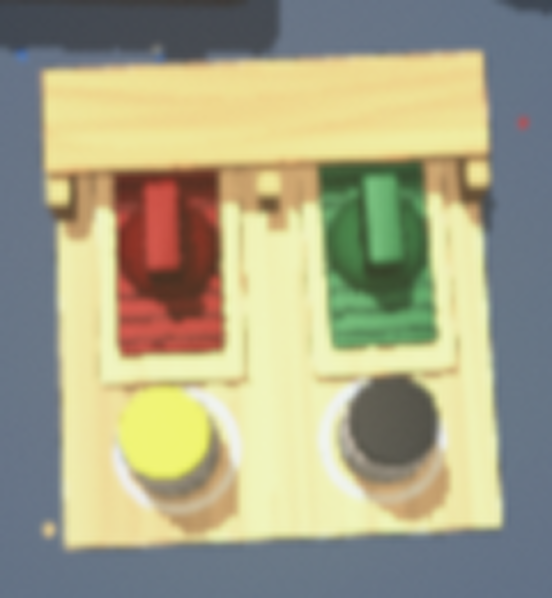

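The red model's fin top is at about crop (162,225), the yellow cap at (165,433) and the roof's front edge runs from (46,172) to (488,153). Next I fit the rack pose from those corners.

```bash
cat > fit.py <<'E'
from h import *
from scipy.optimize import least_squares
C=cam('top')
px=lambda u:np.array([195+(u[0]+.5)/4.6-.5,125+(u[1]+.5)/4.6-.5])
pts=[((-165,125,6),(66,549)),((-165,-125,6),(501,526)),((40,125,67),(46,172)),((40,-125,67),(488,153)),((100,125,67),(43,70)),((100,-125,67),(483,52))]
O=np.array([p for p,_ in pts])/1000; U=np.array([px(u) for _,u in pts])
def W(p,O): c,s=np.cos(p[2]),np.sin(p[2]); O=np.atleast_2d(O); return np.c_[p[0]+c*O[:,0]-s*O[:,1],p[1]+s*O[:,0]+c*O[:,1],O[:,2]]
r=least_squares(lambda p:(proj(C,W(p,O))-U).ravel(),[.6,.05,.04]); p=r.x
if __name__=='__main__':
    print('rack',p,'res',r.fun.round(2))
    def loc(P): d=P[:2]-p[:2]; c,s=np.cos(p[2]),np.sin(p[2]); return np.round(1000*np.array([c*d[0]+s*d[1],-s*d[0]+c*d[1]]),1)
    for n,u,z in(('ycap',(165,433),.106),('bcap',(393,422),.106),('redfin',(163,226),.091),('greenfin',(382,218),.091)):
        P=back(C,px(u),z); print(n,P.round(4),loc(P))
    for n,u in(('fin front',(164,270)),('fin rear',(161,181.5))): print(n,loc(back(C,px(u),.091)))
    for n,o in(('ringL',(-.112,.0595,.006)),('bayL',(0,.0595,.006))): print(n,W(p,o))
    s=manip.sense(); print(s['time'],s['eef_pos'])
E
python3 fit.py
```

```text
rack [0.62011858 0.05873447 0.06761791] res [-0.11 -0.25  0.24  0.17 -0.35  0.15  0.46  0.09 -0.2  -0.04 -0.02 -0.15]
ycap [0.5028 0.1116 0.106 ] [-113.5   60.7]
bcap [ 0.5111 -0.0076  0.106 ] [-113.3  -58.9]
redfin [0.6171 0.1173 0.091 ] [ 1.  58.7]
greenfin [ 0.6242 -0.0015  0.091 ] [  0.  -60.4]
fin front [-23.4  59. ]
fin rear [25.9 58.9]
ringL [[0.50435432 0.11053106 0.006     ]]
bayL [[0.61609838 0.1180985  0.006     ]]
0.1 [0.27701394 0.58725379 0.23024701]
```

```bash
cat > go.py <<'E'
from h import *
import sys
# usage: go.py yawdeg(tool y) x y z ...  prints row numbers from the present pose to each target
s=manip.sense(); q=s['tool_rot']; A=R.from_quat([q[1],q[2],q[3],q[0]]); yaw=np.radians(float(sys.argv[1]))
y=np.array([np.cos(yaw),np.sin(yaw),0]); z=np.array([0,0,-1.]); B=R.from_matrix(np.c_[np.cross(y,z),y,z])
w=(A.inv()*B).as_rotvec()/(np.pi/2)
print('t',s['time'],'pos',s['eef_pos'].round(4),'F',s['force'].round(1),'open',round(s['opening'],4))
for P in np.array(sys.argv[2:],float).reshape(-1,3): print(P,(A.inv().apply(P-s['eef_pos'])/.2).round(4),w.round(4))
E
python3 go.py 93.87 .39 .349 .23 .5035 .111 .23 .5035 .111 .043
```

```text
t 0.1 pos [0.277  0.5873 0.2302] F [0.8 0.1 0.2] open 0.0854
[0.39  0.349 0.23 ] [-1.0191 -0.8364  0.0032] [-0.0015 -0.0004 -0.3236]
[0.5035 0.111  0.23  ] [-2.04   -1.6706  0.0052] [-0.0015 -0.0004 -0.3236]
[0.5035 0.111  0.043 ] [-2.04   -1.6684  0.9402] [-0.0015 -0.0004 -0.3236]
```

Emit:
servo_tool([
  [-0.98,-0.8,0,0,0,-0.324],
  [-0.98,-0.8,0,0,0,-0.324],
  [-0.98,-0.8,0,0,0,-0.324],
  [-0.98,-0.8,0,0,0,-0.324],
  [-0.98,-0.8,0,0,0,-0.324],
  [-0.98,-0.8,0,0,0,-0.324],
  [-0.98,-0.8,0,0,0,-0.324],
], fingers=0)

```text
time: 0.68
eef_pos: [0.3917, 0.3492, 0.2308]
tool_rot: [0.001, -0.027, 1.0, -0.004]
force: [0.6, -0.5, 0.2]
opening: 0.0855
```

```bash
python3 go.py 93.87 .5035 .111 .18
```

```text
t 0.6833 pos [0.3917 0.3492 0.2308] F [ 0.6 -0.5  0.2] open 0.0855
[0.5035 0.111  0.18  ] [-0.494  -1.2172  0.2653] [-0.0054  0.001  -0.0089]
```

Emit:
servo_tool([
  [-0.4,-0.95,0.2,0,0,0],
  [-0.4,-0.95,0.2,0,0,0],
  [-0.4,-0.95,0.2,0,0,0],
  [-0.4,-0.95,0.2,0,0,0],
  [-0.4,-0.95,0.2,0,0,0],
  [-0.4,-0.95,0.2,0,0,0],
  [-0.4,-0.95,0.2,0,0,0],
  [-0.4,-0.95,0.2,0,0,0],
])

```text
time: 1.35
eef_pos: [0.4787, 0.176, 0.1911]
tool_rot: [-0.0, -0.034, 0.999, 0.0]
force: [-0.5, 0.6, -1.0]
opening: 0.0859
```

```bash
python3 go.py 93.87 .5035 .111 .18  .5035 .111 .043
```

```text
t 1.35 pos [0.4787 0.176  0.1911] F [-0.5  0.6 -1. ] open 0.0859
[0.5035 0.111  0.18  ] [-0.1016 -0.3329  0.055 ] [ 0.0004 -0.0006  0.0004]
[0.5035 0.111  0.043 ] [-0.1023 -0.3334  0.74  ] [ 0.0004 -0.0006  0.0004]
```

Emit:
servo_tool([
  [-0.1,-0.33,0.05,0,0,0],
  [-0.1,-0.33,0.05,0,0,0],
  [-0.1,-0.33,0.05,0,0,0],
  [-0.1,-0.33,0.05,0,0,0],
  [-0.1,-0.33,0.05,0,0,0],
])

```text
time: 1.77
eef_pos: [0.5029, 0.1137, 0.1815]
tool_rot: [-0.0, -0.036, 0.999, 0.001]
force: [1.3, 0.7, 0.5]
opening: 0.0853
```

```bash
python3 go.py 93.87 .5035 .111 .043; python3 - <<'E'
from h import *
s=manip.sense(); im=snapshot('wrist'); C=cam('wrist',s)
for P in((.5035,.111,.106),(.617,.1173,.091)):
    u=proj(C,P)[0]; print(u); cv2.circle(im,tuple(int(v) for v in u),3,(255,0,255),1)
cv2.imwrite('pics/w1.png',im)
E
```

```text
t 1.7667 pos [0.5029 0.1137 0.1815] F [1.3 0.7 0.5] open 0.0853
[0.5035 0.111  0.043 ] [-0.002  -0.0148  0.6926] [ 0.0011 -0.      0.0028]
[255.87622951 205.54472108]
[253.93098352 331.30424476]
```

View pics/w1.png

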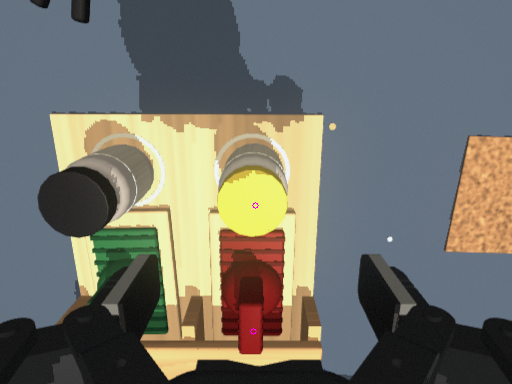

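The prediction lands within about 3 px of the yellow cap, which is centred at (252,203), and of the red fin at (251,330). The mat is on the right. The model sits in a thin frame, so I will lift it a few mm before drawing it out. Now I descend on the jar.

Emit:
servo_tool([
  [0,-0.015,0.15,0,0,0.002],
  [0,-0.015,0.3,0,0,0.002],
  [0,-0.015,0.42,0,0,0.002],
  [0,-0.015,0.53,0,0,0.002],
  [0,-0.015,0.63,0,0,0.002],
  [0,-0.015,0.69,0,0,0.002],
  [0,-0.015,0.69,0,0,0.002],
  [0,-0.015,0.69,0,0,0.002],
])

```text
time: 2.48
eef_pos: [0.5032, 0.1099, 0.0432]
tool_rot: [-0.0, -0.034, 0.999, 0.0]
force: [-0.4, 0.2, -0.3]
opening: 0.0855
```

Emit:
servo_tool([
  [0,0,0,0,0,0],
  [0,0,0,0,0,0],
  [0,0,0,0,0,0],
  [0,0,0,0,0,0],
  [0,0,0,0,0,0],
  [0,0,0,0,0,0],
  [0,0,0,0,0,0],
  [0,0,0,0,0,0],
], fingers=1, grip_force=35)

```text
time: 3.15
eef_pos: [0.5046, 0.1086, 0.0448]
tool_rot: [0.001, -0.033, 0.999, 0.001]
force: [-1.0, 0.2, 6.6]
opening: 0.0532
```

```bash
python3 go.py 93.87 .5035 .110 .16 .513 .375 .16
```

```text
t 3.15 pos [0.5046 0.1086 0.0448] F [-1.   0.2  6.6] open 0.0532
[0.5035 0.11   0.16  ] [ 0.0033  0.0079 -0.5761] [ 0.0006  0.0017 -0.0015]
[0.513 0.375 0.16 ] [-0.1304  1.327  -0.5744] [ 0.0006  0.0017 -0.0015]
```

Emit:
servo_tool([
  [0,0,-0.05,0,0,0],
  [0,0,-0.15,0,0,0],
  [0,0,-0.28,0,0,0],
  [0,0,-0.4,0,0,0],
  [0,0,-0.5,0,0,0],
  [0,0.1,-0.52,0,0,0],
  [0,0.25,-0.52,0,0,0],
  [-0.02,0.4,-0.52,0,0,0],
  [-0.04,0.55,-0.52,0,0,0],
  [-0.06,0.7,-0.52,0,0,0],
  [-0.08,0.85,-0.52,0,0,0],
  [-0.1,0.95,-0.52,0,0,0],
  [-0.1,1,-0.52,0,0,0],
  [-0.1,1,-0.52,0,0,0],
])

```text
time: 4.32
eef_pos: [0.5092, 0.3118, 0.1473]
tool_rot: [-0.0, -0.035, 0.999, 0.001]
force: [-0.2, -0.8, -2.2]
opening: 0.0529
```

```bash
python3 go.py 93.87 .513 .375 .148 .513 .375 .042
```

```text
t 4.3167 pos [0.5092 0.3118 0.1473] F [-0.2 -0.8 -2.2] open 0.0529
[0.513 0.375 0.148] [-0.0407  0.3141 -0.0028] [ 0.0011 -0.0006  0.0013]
[0.513 0.375 0.042] [-0.0411  0.3132  0.5272] [ 0.0011 -0.0006  0.0013]
```

Emit:
servo_tool([
  [-0.02,0.12,0,0,0,0],
  [-0.04,0.25,0,0,0,0],
  [-0.04,0.313,0,0,0,0],
  [-0.04,0.313,0.12,0,0,0],
  [-0.04,0.313,0.25,0,0,0],
  [-0.04,0.313,0.36,0,0,0],
  [-0.04,0.313,0.43,0,0,0],
  [-0.04,0.313,0.47,0,0,0],
  [-0.04,0.313,0.48,0,0,0],
  [-0.04,0.313,0.48,0,0,0],
  [-0.04,0.313,0.48,0,0,0],
])

```text
time: 5.23
eef_pos: [0.5154, 0.3717, 0.0524]
tool_rot: [0.001, -0.032, 0.999, 0.0]
force: [0.8, 0.7, -2.6]
opening: 0.0531
```

```bash
python3 go.py 93.87 .513 .375 .042
```

```text
t 5.2333 pos [0.5154 0.3717 0.0524] F [ 0.8  0.7 -2.6] open 0.0531
[0.513 0.375 0.042] [0.0111 0.0174 0.0521] [ 0.0004  0.001  -0.002 ]
```

Emit:
servo_tool([
  [0,0,0.015,0,0,0],
  [0,0,0.025,0,0,0],
  [0,0,0.035,0,0,0],
  [0,0,0.042,0,0,0],
  [0,0,0.047,0,0,0],
  [0,0,0.047,0,0,0],
  [0,0,0.047,0,0,0],
])

```text
time: 5.82
eef_pos: [0.5146, 0.3718, 0.0419]
tool_rot: [-0.0, -0.033, 0.999, -0.0]
force: [-1.0, -0.2, -1.1]
opening: 0.0527
```

Emit:
servo_tool([
  [0,0,0.004,0,0,0],
  [0,0,0.008,0,0,0],
  [0,0,0.008,0,0,0],
  [0,0,0.008,0,0,0],
])

```text
time: 6.15
eef_pos: [0.5146, 0.3719, 0.0418]
tool_rot: [0.0, -0.033, 0.999, 0.0]
force: [-3.6, -2.0, 6.2]
opening: 0.0529
```

Contact is made (Fz +6 N), so I release and rise.

Emit:
servo_tool([
  [0,0,0,0,0,0],
  [0,0,0,0,0,0],
  [0,0,0,0,0,0],
  [0,0,0,0,0,0],
  [0,0,0,0,0,0],
  [0,0,-0.1,0,0,0],
  [0,0,-0.25,0,0,0],
  [0,0,-0.4,0,0,0],
  [0,0,-0.55,0,0,0],
  [0,0,-0.65,0,0,0],
  [0,0,-0.65,0,0,0],
], fingers=0)

```text
time: 7.07
eef_pos: [0.5172, 0.3739, 0.1758]
tool_rot: [0.004, -0.032, 0.999, 0.003]
force: [1.2, 1.3, 0.7]
opening: 0.0854
```

```bash
python3 go.py 93.87 .57 .245 .17 .616 .1165 .17; python3 - <<'E'
from h import *
cv2.imwrite('pics/s1.png',snapshot('scene')[90:290,180:400].repeat(2,0).repeat(2,1))
E
```

```text
t 7.0667 pos [0.5172 0.3739 0.1758] F [1.2 1.3 0.7] open 0.0854
[0.57  0.245 0.17 ] [-0.2212 -0.6604  0.0271] [ 0.0039  0.0057 -0.0017]
[0.616  0.1165 0.17  ] [-0.4091 -1.3165  0.0247] [ 0.0039  0.0057 -0.0017]
```

View pics/s1.png

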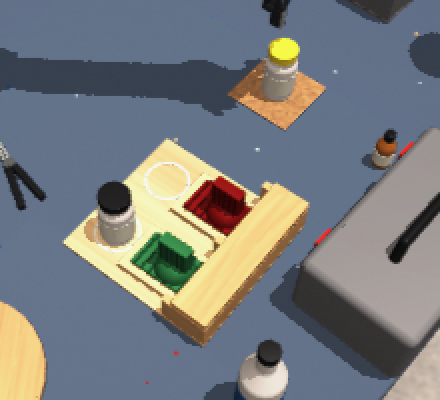

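The scene view shows the yellow-capped jar upright mid-mat at (281,85), clear of the gripper, with the ring empty. Next, the red fin.

Emit:
servo_tool([
  [-0.3,-0.97,0.02,0,0,0],
  [-0.3,-0.97,0.02,0,0,0],
  [-0.3,-0.97,0.02,0,0,0],
  [-0.3,-0.97,0.02,0,0,0],
  [-0.3,-0.97,0.02,0,0,0],
  [-0.3,-0.97,0.02,0,0,0],
  [-0.3,-0.97,0.02,0,0,0],
])

```text
time: 7.7
eef_pos: [0.5875, 0.1774, 0.1645]
tool_rot: [-0.001, -0.029, 1.0, -0.002]
force: [-0.3, 1.6, -0.8]
opening: 0.0855
```

```bash
python3 go.py 93.87 .616 .1165 .15
```

```text
t 7.7 pos [0.5875 0.1774 0.1645] F [-0.3  1.6 -0.8] open 0.0855
[0.616  0.1165 0.15  ] [-0.1249 -0.3119  0.073 ] [-0.0019 -0.0018 -0.0063]
```

Emit:
servo_tool([
  [-0.125,-0.31,0.06,0,0,-0.005],
  [-0.125,-0.31,0.06,0,0,-0.005],
  [-0.125,-0.31,0.06,0,0,-0.005],
  [-0.125,-0.31,0.06,0,0,-0.005],
  [-0.125,-0.31,0.06,0,0,-0.005],
  [-0.125,-0.31,0.06,0,0,-0.005],
])

```text
time: 8.2
eef_pos: [0.615, 0.125, 0.154]
tool_rot: [-0.001, -0.038, 0.999, 0.001]
force: [0.7, 0.1, -0.6]
opening: 0.0856
```

```bash
python3 go.py 93.87 .616 .1165 .054
```

```text
t 8.2 pos [0.615 0.125 0.154] F [ 0.7  0.1 -0.6] open 0.0856
[0.616  0.1165 0.054 ] [-0.0023 -0.0439  0.4997] [ 0.0013 -0.0007  0.006 ]
```

Emit:
servo_tool([
  [0,-0.02,0,0,0,0],
  [0,-0.02,0,0,0,0],
  [0,-0.02,0,0,0,0],
])

```text
time: 8.45
eef_pos: [0.6162, 0.1183, 0.1545]
tool_rot: [0.0, -0.037, 0.999, -0.0]
force: [0.4, 0.6, 0.1]
opening: 0.0855
```

```bash
python3 go.py 93.87 .616 .1165 .054
```

```text
t 8.45 pos [0.6162 0.1183 0.1545] F [0.4 0.6 0.1] open 0.0855
[0.616  0.1165 0.054 ] [ 0.0015 -0.0087  0.5023] [-0.      0.      0.0038]
```

Emit:
servo_tool([
  [0,-0.008,0.1,0,0,0.003],
  [0,-0.008,0.2,0,0,0.003],
  [0,-0.008,0.3,0,0,0.003],
  [0,-0.008,0.4,0,0,0.003],
  [0,-0.008,0.46,0,0,0.003],
  [0,-0.008,0.495,0,0,0.003],
  [0,-0.008,0.495,0,0,0.003],
  [0,-0.008,0.495,0,0,0.003],
])

```text
time: 9.12
eef_pos: [0.6169, 0.1165, 0.0557]
tool_rot: [0.0, -0.034, 0.999, 0.0]
force: [-0.2, -0.5, 0.6]
opening: 0.0856
```

Emit:
servo_tool([
  [0,0,0,0,0,0],
  [0,0,0,0,0,0],
  [0,0,0,0,0,0],
  [0,0,0,0,0,0],
  [0,0,0,0,0,0],
  [0,0,0,0,0,0],
  [0,0,0,0,0,0],
  [0,0,0,0,0,0],
  [0,0,0,0,0,0],
  [0,0,0,0,0,0],
], fingers=1, grip_force=60)

```text
time: 9.95
eef_pos: [0.6167, 0.116, 0.0557]
tool_rot: [0.0, -0.034, 0.999, -0.0]
force: [-0.7, -1.0, 3.3]
opening: 0.0192
```

```bash
python3 go.py 93.87 .616 .1165 .054
```

```text
t 9.95 pos [0.6167 0.116  0.0557] F [-0.7 -1.   3.3] open 0.0192
[0.616  0.1165 0.054 ] [0.0032 0.0026 0.0083] [-0.0002  0.0003  0.0002]
```

Gripped at 19 mm opening. I lift about 5 mm and draw straight out (+tool x = rack −x).

Emit:
servo_tool([
  [0,0,-0.01,0,0,0],
  [0,0,-0.02,0,0,0],
  [0,0,-0.025,0,0,0],
  [0,0,-0.025,0,0,0],
  [0.03,0,-0.025,0,0,0],
  [0.08,0,-0.025,0,0,0],
  [0.13,0,-0.025,0,0,0],
  [0.18,0,-0.025,0,0,0],
  [0.23,0,-0.025,0,0,0],
  [0.28,0,-0.025,0,0,0],
  [0.31,0,-0.025,0,0,0],
  [0.32,0,-0.025,0,0,0],
  [0.32,0,-0.025,0,0,0],
])

```text
time: 11.03
eef_pos: [0.5521, 0.112, 0.0603]
tool_rot: [-0.0, -0.034, 0.999, -0.0]
force: [0.6, -0.4, -2.3]
opening: 0.0192
```

```bash
python3 - <<'E'
from h import *
cv2.imwrite('pics/s2.png',snapshot('scene')[90:290,180:400].repeat(3,0).repeat(3,1))
E
```

```text
(no output)
```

View pics/s2.png

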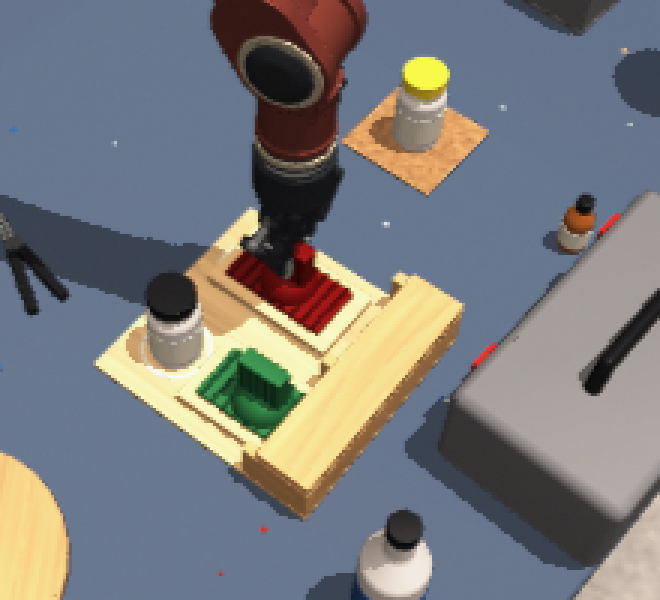

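The model is out from the roof and level, the green one is undisturbed. I lift and carry it.

Emit:
servo_tool([
  [0,0,-0.05,0,0,0],
  [0,0,-0.15,0,0,0],
  [0,0,-0.3,0,0,0],
  [0,0,-0.45,0,0,0],
  [0,0,-0.6,0,0,0],
  [0,0,-0.72,0,0,0],
  [0,-0.05,-0.8,0,0,0],
  [0,-0.15,-0.8,0,0,0],
  [0,-0.3,-0.8,0,0,0],
  [0,-0.45,-0.8,0,0,0],
  [0,-0.6,-0.8,0,0,0],
  [0,-0.75,-0.8,0,0,0],
  [0,-0.9,-0.8,0,0,0],
  [0,-1,-0.8,0,0,0],
])

```text
time: 12.25
eef_pos: [0.5663, -0.0923, 0.2212]
tool_rot: [0.0, -0.032, 0.999, -0.001]
force: [-0.1, -0.1, -2.3]
opening: 0.0193
```

Emit:
servo_tool([
  [0.02,-0.15,0,0,0,0],
  [0.06,-0.3,0,0,0,0],
  [0.1,-0.45,0,0,0,0],
  [0.14,-0.6,0,0,0,0],
  [0.18,-0.75,0,0,0,0],
  [0.2,-0.88,0,0,0,0],
  [0.2,-0.95,0,0,0,0],
  [0.2,-0.95,0,0,0,0],
])

```text
time: 12.92
eef_pos: [0.5384, -0.2854, 0.2207]
tool_rot: [0.0, -0.03, 1.0, -0.002]
force: [0.4, -1.2, -2.0]
opening: 0.0195
```

```bash
python3 go.py 93.87 .5136 -.3174 .2 .5136 -.3174 .074
```

```text
t 12.9167 pos [ 0.5384 -0.2854  0.2207] F [ 0.4 -1.2 -2. ] open 0.0195
[ 0.5136 -0.3174  0.2   ] [ 0.1333 -0.152   0.1041] [-0.0025  0.0001 -0.0042]
[ 0.5136 -0.3174  0.074 ] [ 0.1335 -0.1494  0.7341] [-0.0025  0.0001 -0.0042]
```

Emit:
servo_tool([
  [0.05,-0.06,0.05,0,0,0],
  [0.1,-0.12,0.1,0,0,0],
  [0.133,-0.145,0.15,0,0,0],
  [0.133,-0.145,0.25,0,0,0],
  [0.133,-0.145,0.37,0,0,0],
  [0.133,-0.145,0.48,0,0,0],
  [0.133,-0.145,0.57,0,0,0],
  [0.133,-0.145,0.63,0,0,0],
  [0.133,-0.145,0.65,0,0,0],
  [0.133,-0.145,0.65,0,0,0],
  [0.133,-0.145,0.65,0,0,0],
])

```text
time: 13.83
eef_pos: [0.516, -0.3097, 0.0911]
tool_rot: [0.001, -0.035, 0.999, 0.0]
force: [-0.0, -0.4, -2.3]
opening: 0.0192
```

```bash
python3 go.py 93.87 .5136 -.3174 .074; python3 - <<'E'
from h import *
cv2.imwrite('pics/t2.png',cv2.resize(snapshot('top')[150:290,330:470],None,fx=4,fy=4,interpolation=cv2.INTER_CUBIC))
E
```

```text
t 13.8333 pos [ 0.516  -0.3097  0.0911] F [-0.  -0.4 -2.3] open 0.0192
[ 0.5136 -0.3174  0.074 ] [ 0.0147 -0.0377  0.0852] [0.0001 0.001  0.0014]
```

View pics/t2.png

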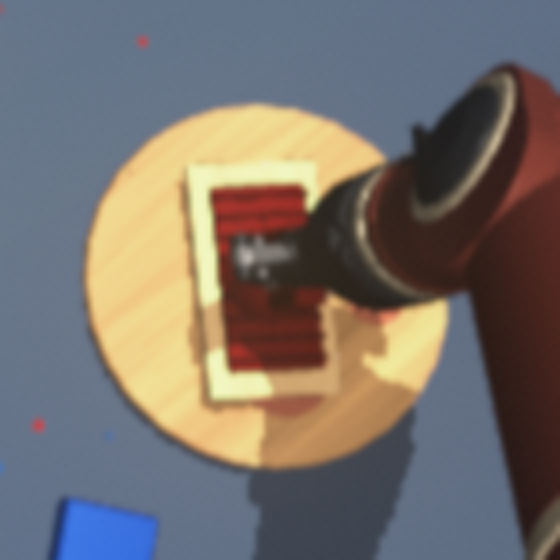

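The model hangs just above the turntable, its board centred near (262,280) against the table at (267,286). I lower it gently.

Emit:
servo_tool([
  [0.008,-0.015,0.02,0,0,0],
  [0.008,-0.015,0.04,0,0,0],
  [0.008,-0.015,0.055,0,0,0],
  [0.008,-0.015,0.065,0,0,0],
  [0.008,-0.015,0.074,0,0,0],
  [0.008,-0.015,0.079,0,0,0],
  [0.008,-0.015,0.079,0,0,0],
  [0.008,-0.015,0.079,0,0,0],
])

```text
time: 14.55
eef_pos: [0.5133, -0.3137, 0.0745]
tool_rot: [-0.0, -0.034, 0.999, 0.0]
force: [0.7, -0.0, -2.9]
opening: 0.0195
```

Emit:
servo_tool([
  [0,0,0.003,0,0,0],
  [0,0,0.006,0,0,0],
  [0,0,0.008,0,0,0],
  [0,0,0.008,0,0,0],
])

```text
time: 14.88
eef_pos: [0.5135, -0.3139, 0.0736]
tool_rot: [0.0, -0.034, 0.999, -0.0]
force: [-1.6, -1.0, 1.9]
opening: 0.0195
```

Contact is made. I release, rise and head back, turning a little less of the arm at a time.

Emit:
servo_tool([
  [0,0,0.002,0,0,0],
  [0,0,0.002,0,0,0],
  [0,0,0.002,0,0,0],
  [0,0,0.002,0,0,0],
  [0,0,0.002,0,0,0],
  [0,0,0.002,0,0,0],
  [0,0,-0.05,0,0,0],
  [0,0,-0.15,0,0,0],
  [0,0,-0.3,0,0,0],
  [0,0,-0.45,0,0,0],
  [0,0,-0.6,0,0,0],
  [0,0,-0.6,0,0,0],
], fingers=0)

```text
time: 15.88
eef_pos: [0.517, -0.3158, 0.2006]
tool_rot: [0.006, -0.034, 0.999, -0.004]
force: [0.3, -0.0, 0.9]
opening: 0.0858
```

Emit:
servo_tool([
  [0,1,-0.1,0,0,0],
  [0,1,-0.1,0,0,0],
  [0,1,-0.1,0,0,0],
  [0,1,-0.1,0,0,0],
  [0,1,-0.1,0,0,0],
  [0,1,-0.1,0,0,0],
  [0,1,-0.1,0,0,0],
])

```text
time: 16.47
eef_pos: [0.5, -0.1115, 0.2138]
tool_rot: [0.001, -0.037, 0.999, 0.0]
force: [-0.2, -0.8, 0.0]
opening: 0.0855
```

Emit:
servo_tool([
  [0,1,0,0,0,0],
  [0,1,0,0,0,0],
  [0,1,0,0,0,0],
  [0,1,0,0,0,0],
  [0,1,0,0,0,0],
  [0,1,0,0,0,0],
])

```text
time: 16.97
eef_pos: [0.4857, 0.093, 0.2132]
tool_rot: [0.0, -0.039, 0.999, 0.003]
force: [0.0, 0.3, 0.4]
opening: 0.0854
```

Emit:
servo_tool([
  [0,1,0,0,0,0],
  [0,1,0,0,0,0],
  [0,1,0,0,0,0],
  [0,1,0,0,0,0],
  [0,1,0,0,0,0],
  [0,1,0,0,0,0],
  [0,1,0,0,0,0],
])

```text
time: 17.55
eef_pos: [0.4729, 0.2856, 0.2125]
tool_rot: [-0.0, -0.035, 0.999, -0.0]
force: [1.2, -0.9, -0.3]
opening: 0.0855
```

```bash
python3 go.py 93.87 .515 .372 .18 .515 .372 .042; python3 - <<'E'
from h import *
im=snapshot('top')
a=cv2.resize(im[165:285,340:460],None,fx=4,fy=4,interpolation=cv2.INTER_CUBIC)
b=cv2.resize(im[175:245,100:170],None,fx=4,fy=4,interpolation=cv2.INTER_CUBIC)
o=np.zeros((480,770,3),'u1');o[:480,:480]=a;o[:280,485:765]=b
cv2.imwrite('pics/t3.png',o)
C=cam('top')
h=cv2.cvtColor(im,cv2.COLOR_BGR2HSV); m=((h[...,0]>22)&(h[...,0]<35)&(h[...,1]>130)&(h[...,2]>150)).astype('u1'); m[:, :100]=0;m[:,170:]=0;m[:160]=0;m[250:]=0
n,l,s,c=cv2.connectedComponentsWithStats(m); i=1+np.argmax(s[1:,4]); print('cap',s[i],c[i],back(C,c[i],.103))
E
```

```text
t 17.55 pos [0.4729 0.2856 0.2125] F [ 1.2 -0.9 -0.3] open 0.0855
[0.515 0.372 0.18 ] [-0.2405  0.4162  0.1626] [-0.0002 -0.      0.0018]
[0.515 0.372 0.042] [-0.2405  0.4164  0.8526] [-0.0002 -0.      0.0018]Traceback (most recent call last):
  File "<stdin>", line 9, in <module>
    return _wrapfunc(a, 'argmax', axis=axis, out=out, **kwds)
    return bound(*args, **kwds)
ValueError: attempt to get argmax of an empty sequence
```

View pics/t3.png

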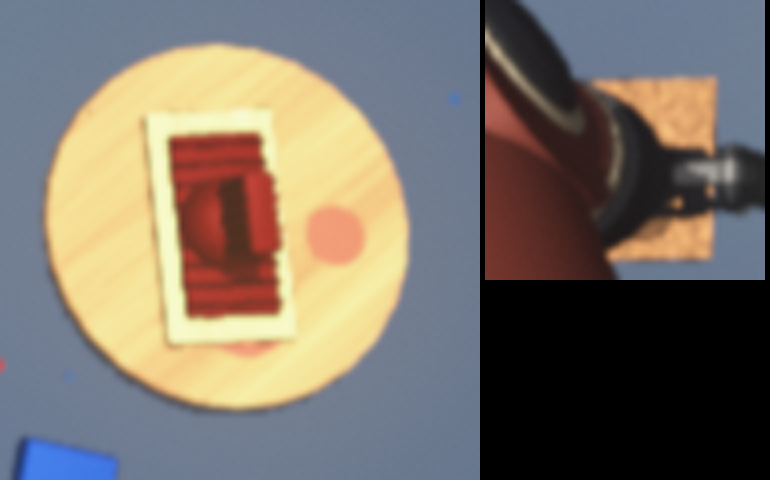

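The model stands centred on the turntable: board at (221,227), disc at (227,226), about 4 mm apart. Now I fetch the jar where I left it.

Emit:
servo_tool([
  [-0.12,0.2,0.08,0,0,0],
  [-0.24,0.416,0.16,0,0,0],
  [-0.24,0.416,0.16,0,0,0],
  [-0.24,0.416,0.16,0,0,0],
  [-0.24,0.416,0.16,0,0,0],
  [-0.24,0.416,0.16,0,0,0],
])

```text
time: 18.1
eef_pos: [0.516, 0.3675, 0.1809]
tool_rot: [0.0, -0.032, 0.999, -0.001]
force: [-0.0, 0.2, -1.1]
opening: 0.0853
```

```bash
python3 go.py 93.87 .5146 .3718 .042; python3 - <<'E'
from h import *
s=manip.sense(); im=snapshot('wrist'); C=cam('wrist',s)
print(proj(C,(.5146,.3718,.103)))
h=cv2.cvtColor(im,cv2.COLOR_BGR2HSV); m=((h[...,0]>24)&(h[...,0]<35)&(h[...,1]>170)&(h[...,2]>150)).astype('u1')
n,l,s,c=cv2.connectedComponentsWithStats(m); i=1+np.argmax(s[1:,4]); x,y,w,hh,_=s[i]; u=(x+w/2,y+hh/2)
print('cap',s[i],u,back(C,u,.103))
E
```

```text
t 18.1 pos [0.516  0.3675 0.1809] F [-0.   0.2 -1.1] open 0.0853
[0.5146 0.3718 0.042 ] [0.0058 0.0237 0.6946] [-0.0018  0.0001 -0.0023]
[[266.78512892 202.24008315]]
cap [253 166  33  11 127] (np.float64(269.5), np.float64(171.5)) [0.49307232 0.37205675 0.103     ]
```

Emit:
servo_tool([
  [0.005,0.018,0.12,0,0,0],
  [0.005,0.018,0.26,0,0,0],
  [0.005,0.018,0.4,0,0,0],
  [0.005,0.018,0.53,0,0,0],
  [0.005,0.018,0.63,0,0,0],
  [0.005,0.018,0.685,0,0,0],
  [0.005,0.018,0.685,0,0,0],
  [0.005,0.018,0.685,0,0,0],
])

```text
time: 18.82
eef_pos: [0.5141, 0.3739, 0.0447]
tool_rot: [0.0, -0.033, 0.999, -0.0]
force: [-0.1, 0.3, 0.3]
opening: 0.085
```

Emit:
servo_tool([
  [0,0,0,0,0,0],
  [0,0,0,0,0,0],
  [0,0,0,0,0,0],
  [0,0,0,0,0,0],
  [0,0,0,0,0,0],
  [0,0,0,0,0,0],
  [0,0,0,0,0,0],
  [0,0,0,0,0,0],
], fingers=1, grip_force=35)

```text
time: 19.48
eef_pos: [0.5146, 0.3746, 0.0459]
tool_rot: [0.001, -0.034, 0.999, 0.0]
force: [-1.3, -2.4, 6.7]
opening: 0.0527
```

Emit:
servo_tool([
  [0,0,-0.05,0,0,0],
  [0,0,-0.15,0,0,0],
  [0,0,-0.28,0,0,0],
  [0,0,-0.4,0,0,0],
  [0,0,-0.5,0,0,0],
  [0,-0.1,-0.52,0,0,0],
  [0,-0.25,-0.52,0,0,0],
  [0,-0.4,-0.52,0,0,0],
  [0,-0.55,-0.52,0,0,0],
  [0,-0.7,-0.52,0,0,0],
  [0,-0.85,-0.52,0,0,0],
  [0,-0.95,-0.52,0,0,0],
  [0,-1,-0.52,0,0,0],
])

```text
time: 20.57
eef_pos: [0.5272, 0.1707, 0.1482]
tool_rot: [-0.0, -0.032, 1.0, -0.001]
force: [0.1, -0.9, -1.5]
opening: 0.0527
```

```bash
python3 go.py 93.87 .5044 .1095 .148
```

```text
t 20.5667 pos [0.5272 0.1707 0.1482] F [ 0.1 -0.9 -1.5] open 0.0527
[0.5044 0.1095 0.148 ] [ 0.1332 -0.2979  0.002 ] [-0.0018 -0.0003 -0.0028]
```

Emit:
servo_tool([
  [0.04,-0.1,0,0,0,0],
  [0.09,-0.2,0,0,0,0],
  [0.13,-0.295,0,0,0,0],
  [0.13,-0.295,0.1,0,0,0],
  [0.13,-0.295,0.22,0,0,0],
  [0.13,-0.295,0.33,0,0,0],
  [0.13,-0.295,0.4,0,0,0],
  [0.13,-0.295,0.44,0,0,0],
  [0.13,-0.295,0.44,0,0,0],
  [0.13,-0.295,0.44,0,0,0],
])

```text
time: 21.4
eef_pos: [0.5054, 0.1154, 0.0602]
tool_rot: [0.0, -0.035, 0.999, 0.0]
force: [-0.3, -0.9, -2.3]
opening: 0.053
```

```bash
python3 go.py 93.87 .5044 .110 .049; python3 - <<'E'
from h import *
im=snapshot('top'); sc=snapshot('scene')
o=np.zeros((360,760,3),'u1')
o[:,:360]=cv2.resize(im[175:255,200:280],(360,360),interpolation=cv2.INTER_CUBIC)
o[:,400:]=cv2.resize(sc[145:225,215:295],(360,360),interpolation=cv2.INTER_CUBIC)
from fit import p,W
th=np.linspace(0,2*np.pi,60)
for n,x0,y0,f,dx in(('top',200,175,4.5,0),('scene',215,145,4.5,400)):
    q=(proj(cam(n),W(p,np.c_[-.112+.034*np.cos(th),.0595+.034*np.sin(th),0*th+.006]))-[x0,y0])*f+[dx,0]
    cv2.polylines(o,[q.astype(int)],True,(255,0,255),1)
cv2.imwrite('pics/r1.png',o)
E
```

```text
t 21.4 pos [0.5054 0.1154 0.0602] F [-0.3 -0.9 -2.3] open 0.053
[0.5044 0.11   0.049 ] [ 0.0069 -0.0268  0.0559] [0.0004 0.0002 0.001 ]
```

View pics/r1.png

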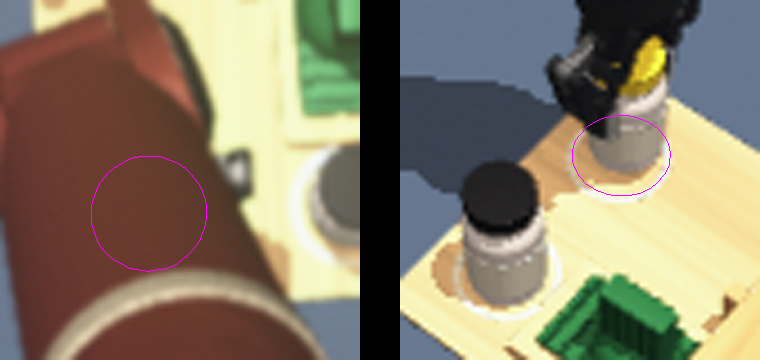

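The jar hovers just above the ring: jar base at (628,160) and ring at about (620,160) in the crop. I trim by 4–5 mm and lower.

Emit:
servo_tool([
  [0.006,-0.022,0.01,0,0,0],
  [0.006,-0.022,0.02,0,0,0],
  [0.006,-0.022,0.03,0,0,0],
  [0.006,-0.022,0.04,0,0,0],
  [0.006,-0.022,0.048,0,0,0],
  [0.006,-0.022,0.048,0,0,0],
  [0.006,-0.022,0.048,0,0,0],
])

```text
time: 22.08
eef_pos: [0.5041, 0.1101, 0.0502]
tool_rot: [-0.0, -0.034, 0.999, -0.0]
force: [-0.1, -1.0, -1.7]
opening: 0.0528
```

Emit:
servo_tool([
  [0,0,0.003,0,0,0],
  [0,0,0.006,0,0,0],
  [0,0,0.009,0,0,0],
  [0,0,0.009,0,0,0],
  [0,0,0.009,0,0,0],
])

```text
time: 22.5
eef_pos: [0.5044, 0.1101, 0.0489]
tool_rot: [0.0, -0.034, 0.999, 0.0]
force: [-0.6, -0.2, 1.4]
opening: 0.0528
```

Contact (Fz from −1.7 to +1.4 N). I release, rise and back off so the view is clear.

Emit:
servo_tool([
  [0,0,0.003,0,0,0],
  [0,0,0.003,0,0,0],
  [0,0,0.003,0,0,0],
  [0,0,0.003,0,0,0],
  [0,0,0.003,0,0,0],
  [0,0,0.003,0,0,0],
  [0,0,-0.1,0,0,0],
  [0,0,-0.25,0,0,0],
  [0,0,-0.4,0,0,0],
  [0,0,-0.55,0,0,0],
  [0,0,-0.7,0,0,0],
  [0,0,-0.8,0,0,0],
  [0,0,-0.8,0,0,0],
], fingers=0)

```text
time: 23.58
eef_pos: [0.507, 0.1109, 0.2131]
tool_rot: [0.005, -0.034, 0.999, 0.001]
force: [0.9, -0.2, -0.5]
opening: 0.0853
```

Emit:
servo_tool([
  [0,1,0,0,0,0],
  [0,1,0,0,0,0],
  [0,1,0,0,0,0],
  [0,1,0,0,0,0],
  [0,1,0,0,0,0],
  [0,1,0,0,0,0],
  [0,1,0,0,0,0],
  [0,1,0,0,0,0],
])

```text
time: 24.25
eef_pos: [0.4904, 0.3085, 0.2075]
tool_rot: [-0.001, -0.034, 0.999, -0.001]
force: [-1.1, -0.9, -0.1]
opening: 0.0853
```

Emit:
servo_tool([
  [0.1,0.5,0,0,0,0],
  [0.1,0.5,0,0,0,0],
  [0.1,0.5,0,0,0,0],
  [0.1,0.5,0,0,0,0],
  [0.1,0.5,0,0,0,0],
  [0.1,0.5,0,0,0,0],
  [0.1,0.5,0,0,0,0],
])

```text
time: 24.83
eef_pos: [0.4655, 0.4048, 0.2083]
tool_rot: [0.0, -0.032, 0.999, -0.001]
force: [0.1, 0.0, -0.3]
opening: 0.0855
```

```bash
python3 - <<'E'
from h import *
from fit import p,W
im=snapshot('top'); o=cv2.resize(im[125:255,195:315],None,fx=4.6,fy=4.6,interpolation=cv2.INTER_CUBIC)
for y in(.0595,-.0595):
    u=(proj(cam('top'),W(p,(-.112,y,.106)))[0]-[195,125]+.5)*4.6-.5; print(u); cv2.circle(o,tuple(int(v) for v in u),3,(255,0,255),1)
cv2.imwrite('pics/e1.png',o)
E
```

```text
[167.15261756 430.12328289]
[394.08525687 419.50307058]
```

View pics/e1.png

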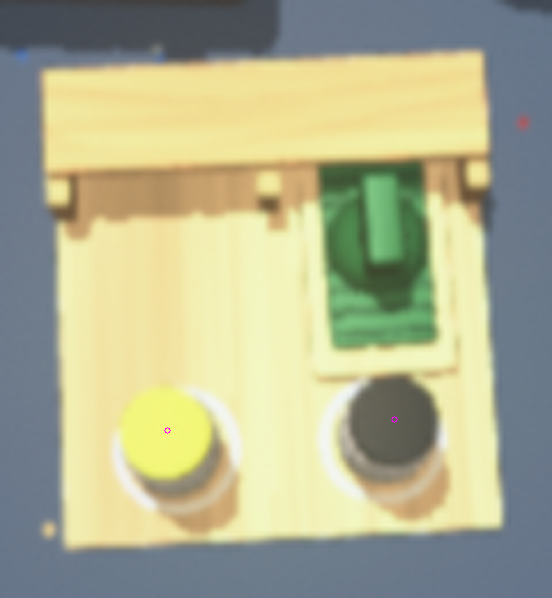

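The yellow cap is centred at (166,434), 4 px (about 2 mm) from where a ring-centred jar would appear. The green model and the black-capped jar have not moved, so I hand in.

```bash
python3 -c "
from plant import manip
print(manip.job_done(), manip.sense()['time'])"
```

```text
the job is handed in; nothing more can be done
the job is handed in; nothing more can be done
```

I moved the yellow-capped left jar to the cork mat and drew the red model out from under the roof onto the turntable. Then I put the jar back on its ring and handed in at about 25 s, well inside the 66 s limit.

**Last checks:**
- **Red model:** it stood flat about 4 mm from the turntable's middle when last seen, just after its release.
- **Jar:** it stands upright about 2 mm from the ring's centre.
- **Green model and black-capped jar:** they look unmoved.
- **Gripper:** open and well clear of everything.

**One check failed:** when I went back for the jar on the mat, my colour search found no cap in the top picture because the arm hid it. In the wrist picture it caught only part of the cap. I gripped the jar at its recorded release spot instead, and that worked.

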